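Seat a taper arbor in the bench spindle and index it

ROBOT

A 6-joint arm with a two-finger parallel gripper is mounted at the origin on the work surface. World frame = base frame: x ahead of the robot, y to its left, z up, the work surface at z = 0. Lengths are in m, angles in rad, forces in N, time in s.
With the tool pointing down it reaches from about 0.375 to 0.9 m from the base axis. Payload 3.1 kg.
Tool frame: the origin (TCP) lies at the very end of the fingers, on their centre line; the grasp point (between the pads) lies 19 mm behind it (manip.tcp_to_grasp is the distance from the TCP to the grasp point, in m); z points along the fingers, y is the line along which they close (so a half turn about z gives the same grasp; the last joint's range is limited). The gripper opens to 85 mm and grips with 20 to 120 N. Pads are 22 mm wide; open, the fingers measure 114 mm over their backs; the gripper's body (76 mm by 85 mm) begins 54 mm behind the grasp point. The pads swing forward as they close: fully open they stand 13 mm farther back than shut.
Start: joints at [-1.373, 0.527, 1.433, -0, 1.181, -0.178], TCP at [0.229, -0.581, 0.231] pointing down, gripper open.
Joint ranges: [-3.08, 3.08], [-0.75, 2.2], [0.22, 2.44], [-1.43, 4.57], [0, 2.65], [-2.85, 2.85]. Speed limits (rad/s): [2.79, 2.79, 3.14, 3.14, 3.14, 3.14].

INTERFACE

Orientations are given as a unit quaternion [x, y, z, w].
In Python, from station import manip gives the robot as it stands. The module is installed in compiled form; this text tells all that it offers.
- The arm moves only by the tool step_arm, never from a script. Its argument "commands" is one flat list of numbers, 6 for each row, row after row: the shift along the tool's x, y, z in m, then the turn, a rotation vector about the tool's x, y, z in degrees. A call has exactly 10 rows; each row is the pose to reach, as a shift and turn from the pose commanded when the call began, along the tool's axes at that moment; what a row does not reach only later rows make up. A row lasts 1/10 s, in which the tool goes at most 50 mm and 8.59 degrees, less where a joint would pass 70% of its speed; a pose out of reach is approached as far as the arm can. A call with a gripper value outside its range is refused whole. "jaw" is the opening in per cent of the stroke, from 0 (shut) to 100 (fully open), set as the call begins (left out, the last holds). The fingers move at their own pace and stop on an object; "grip_force" is the grip in N (left out, the last holds). Time passes only in rows, so rows that repeat a pose let the fingers close, or fill a call up. It gives the time, the measured TCP pose, the force, the opening and the grip force at its end, in the units of the state.
- manip.sense(): the state, without advancing time (a new reading comes with each control period).
- manip.snapshot(name): name is "side" or "top"; returns a dict with "pixels" (420x560x3 uint8, blue, green, red), "fx", "fy", "cx", "cy" (pixels), "R" (3x3) and "t" (3): a world point X has camera coordinates R X + t. Camera axes: x right, y down, z forward; pixel columns grow to the right and rows downward; lengths in m; the calibration is good to about 2 mm. A picture is of the moment at which its call begins. There is no depth.
- manip.sign_off(): hands the job in; it is judged then, once.
The state is a dict: "t": time; "q": joint angles; "qd": joint speeds; "tau": joint torques, N m; "tcp_pos": TCP position; "tool_rot": TCP orientation; "force": force on the tool from outside, world axes, zero at the start; "ft_torque": the same for the moment, N m; "finger_gap": opening from 0.0 (shut) to 1.0 (fully open); "gripper_force": force on a finger pad.
Only numpy, scipy, OpenCV 4.12 (cv2) and the standard library are available. Lean on these libraries where they do the work, as an engineer would, in place of code of your own. Each camera call takes 0.05 s, during which the arm holds its last target. There are 200 camera calls.

TASK

Take the arbor with the slotted collar out of the wooden stand and put its tapered shank into the upright bench spindle: feel for the two drive dogs, let the collar's slots drop over them and press it gently fully home. Then turn the seated arbor, and the spindle with it, until the long sides of its flat-sided grip run in line with the two brass pointers on the spindle's base; let go, leaving it home and upright, and leave everything else where it is.

Things in the scene. Friction and masses are not known exactly. Their poses are not given: they have to be found in the camera images.
- arbor: steel tool arbor, 0.3 kg, shank down in a bore of the stand. Origin: centre of the underside of its round collar (diameter 54, 8 thick); z up its axis, x towards a drive slot. Shank below: 50 long, diameter 23.6 tapering to 12. Two slots through the collar, at +x and -x, 12 wide, open at the rim, in to radius 14.8. Half a turn about z makes no difference.
- arbor_grip (a point): middle of the arbor's flat-sided grip, 34 above the arbor's origin on its axis: a block 36 along x, 18 along y (pinch it across the 18), 46 high, from 8 (top of the wider collar) to 54 above the origin; keep fingertips off the collar. On top a round nose of diameter 17, to 68 above the origin.
- head: bench spindle unit, bolted down: grey square casting 120 x 120 x 50 high, origin at the centre of its underside, z up. Two brass pointers lie on top on its x axis, at +x and -x. A steel spindle barrel of diameter 54 stands in its middle, to 112 high. It turns stiffly about z (0.15 N m friction, no spring, stays where left); this pose is the casting's and does not tell the spindle's angle.
- nose (a point): centre of the spindle's nose face (mouth of the taper socket), on the casting, 112 above the head's origin; axes as the head's. Socket: diameter 24.8 at the mouth, 14.6 at 51 deep. Two drive dogs stand on the face, either side of the mouth, at radius 16 to 26, 8 wide, 6 high, chamfered to 5 wide on top. At the start their line is 25 to 72 degrees anticlockwise (from above) of the pointers' line.
- socket (a point): bottom of the taper socket, 62 below the nose face. Seating: off the slots the collar rides on the dogs 6 mm above the nose face; over them it comes down flush on the face, with 2 mm of play beside each dog. All contacts are rigid. Push with less than about 25 N: above 60 N dogs and taper are damaged.
- stand: fixed wooden block 80 (x) x 230 (y) x 60 high, origin at the centre of its underside; two upright bores of diameter 29 on its y axis, 55 either side of the middle, in which the arbor and the centre hang by their collars.
- centre: the other tool in the stand, to be left alone: plain round collar of diameter 44 without slots, pointed round top of diameter 28, 50 above the collar's underside, where its origin lies.
- jar: amber glass jar, diameter 54, 70 high, on the bench; origin under its middle. To be left alone.
- barrel: small black instrument barrel, diameter 34, 63 high, standing; origin under its middle. To be left alone.
- driver: screwdriver lying on the bench, 160 long. To be left alone.
- tin: flat round aluminium tin, diameter 56, 28 high; origin under its middle. To be left alone.
- brush: wooden-handled brush lying on the bench, 200 long. To be left alone.
- mallet: small hammer lying on the bench, 220 long. To be left alone.
Mind the look-alikes: they are no part of the job. Leave any green or white look-alike of the arbor alone.

How it is judged:
By the outcome, as a careful person would: the job done as asked, in the order asked, and still so for the second after the job is handed in, with the robot touching nothing.
It also fails if it takes over 61 s, if anything falls off the work surface, if the arm or the gripper's body presses on something with over 40 N, if the wrist force passes 120 N, or if a joint passes its speed limit or range.

## Working session

There is one attempt and no reset: what is moved stays moved. The work goes in short steps, Python scripts to look and compute and a tool call to move; the robot and the scene stay as the last step left them, time stands still between calls to the robot, and variables do not carry over. Pictures are saved under pics/ and viewed, at most 10 in all, crops included, and the job is handed in when it is done.

Besides the shell and the picture viewer there is one more tool, called after "Emit:" by a JSON object that holds its "api" and its "payload". step_arm: Moves the arm, as the interface text tells. Its arguments: {"type":"object","properties":{"commands":{"type":"array","items":{"type":"number"}},"jaw":{"type":"number"},"grip_force":{"type":"number"}},"required":["commands"]}

```bash
mkdir -p pics
cat > h.py <<'E'
import numpy as np, cv2
from station import manip
def cams(): return {n:manip.snapshot(n) for n in("side","top")}
def ray(c,uv):
    d=c["R"].T@np.array([(uv[0]-c["cx"])/c["fx"],(uv[1]-c["cy"])/c["fy"],1.]); o=-np.array(c["R"]).T@np.array(c["t"])
    return o,d/np.linalg.norm(d)
def onz(c,uv,z):
    o,d=ray(c,uv); return o+d*(z-o[2])/d[2]
def proj(c,X):
    p=np.array(c["R"])@np.array(X)+np.array(c["t"]); return np.array([c["fx"]*p[0]/p[2]+c["cx"],c["fy"]*p[1]/p[2]+c["cy"]])
def tri(c1,u1,c2,u2):
    o1,d1=ray(c1,u1);o2,d2=ray(c2,u2)
    s=np.linalg.lstsq(np.c_[d1,-d2],o2-o1,rcond=None)[0]
    a,b=o1+d1*s[0],o2+d2*s[1]; return (a+b)/2,np.linalg.norm(a-b)
E
python3 - <<'E'
from h import *
C=cams()
for n,c in C.items():
    cv2.imwrite(f"pics/{n}0.png",c["pixels"]); print(n,c["fx"],c["cx"],c["cy"],-np.array(c["R"]).T@np.array(c["t"]),np.round(c["R"],3).tolist())
print(manip.sense())
E
```

```text
side 478.48133260704066 278.1649596193676 214.55283948614738 [ 0.53331969 -0.79753191  0.84119774] [[0.998, -0.061, -0.001], [-0.044, -0.713, -0.7], [0.042, 0.699, -0.714]]
top 389.74877537275415 284.4750392226726 210.07218028287159 [ 0.53247242 -0.08779341  0.95159013] [[0.012, -1.0, -0.014], [-1.0, -0.012, -0.017], [0.017, 0.014, -1.0]]
{'t': 0.1, 'q': array([-1.37347113e+00,  5.28373579e-01,  1.43377120e+00, -1.17480799e-05,
        1.18141245e+00, -1.78475811e-01]), 'qd': array([ 0.00048055, -0.00186202, -0.00182873,  0.00052343, -0.00011441,
        0.00026465]), 'tau': array([-2.46882082e-04, -4.43304920e+01, -1.78586411e+01, -1.88076156e-04,
        3.89890556e-03,  3.41264467e-05]), 'tcp_pos': array([ 0.22929598, -0.58072563,  0.23043219]), 'tool_rot': array([ 9.82397688e-01,  1.86798870e-01, -1.46895402e-05, -9.82195595e-04]), 'force': array([ 0.52130491,  0.82896519, -0.25565695]), 'ft_torque': array([ 0.03713519, -0.05715683, -0.02323312]), 'gripper_force': 0.0, 'finger_gap': 0.9953164590710194}
```

View pics/top0.png

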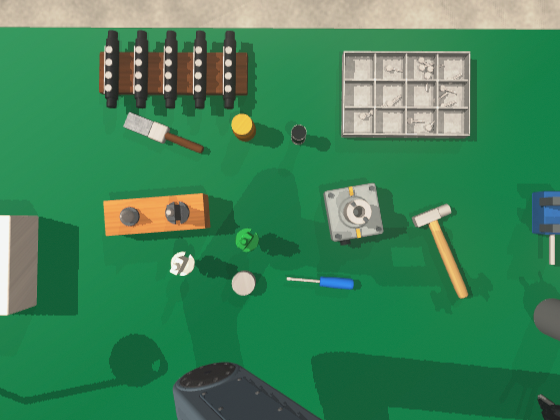

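View pics/side0.png

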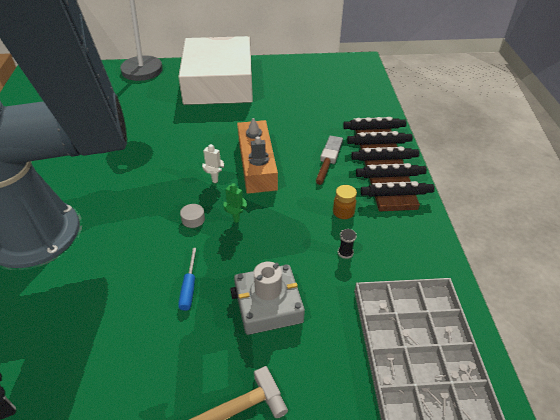

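The top view shows these things that could be taken for the arbor:
- the dark steel tool in the stand with a flat-sided grip, at top (177,212) / side (258,150)
- the centre, with a pointed top, at top (129,217)
- the green copy at (247,240)
- the white copy at (181,264)

I choose (177,212). The head is at top (354,212) / side (268,295). Next I'll check both in a close crop.

Run:
```python
from h import *
T=cv2.imread("pics/top0.png");S=cv2.imread("pics/side0.png")
def cr(I,x,y,w=50,h=38,k=8): return cv2.resize(I[y-h//1:y+h,x-w:x+w][:, :],(400,300),interpolation=cv2.INTER_CUBIC)
o=np.vstack([np.hstack([cr(T,177,212),cr(T,354,212)]),np.hstack([cr(S,258,155),cr(S,268,290)])])
cv2.imwrite("pics/crop0.png",o)
# brass & wood masks
for n,I in(("top",T),("side",S)):
    h=cv2.cvtColor(I,cv2.COLOR_BGR2HSV)
    for nm,lo,hi in(("brass",(18,110,120),(32,255,255)),("wood",(8,110,90),(17,255,255))):
        m=cv2.inRange(h,lo,hi); k,l,s,c=cv2.connectedComponentsWithStats(m)
        for i in range(1,k):
            if s[i,4]>8: print(n,nm,s[i].tolist(),c[i].round(1), [round(float(v),1) for v in np.ravel(cv2.boxPoints(cv2.minAreaRect(np.argwhere(l==i)[:,::-1].astype(np.float32))))])
```

```text
top brass [232, 114, 21, 21, 357] [241.5 124.1] [232.0, 134.0, 232.0, 114.0, 252.0, 114.0, 252.0, 134.0]
top brass [349, 186, 5, 10, 32] [350.6 190.7] [347.7, 186.8, 351.2, 185.9, 353.4, 194.4, 349.8, 195.3]
top brass [429, 220, 39, 78, 421] [446.2 256.9] [427.5, 223.2, 436.8, 219.5, 467.3, 295.7, 458.0, 299.4]
top brass [356, 229, 5, 9, 36] [358.1 233. ] [356.0, 229.0, 360.0, 229.0, 360.0, 237.0, 356.0, 237.0]
top wood [99, 52, 5, 41, 173] [101.3  72.8] [99.0, 52.0, 103.0, 52.0, 103.0, 92.0, 99.0, 92.0]
top wood [119, 52, 15, 41, 533] [126.   72.3] [118.2, 91.5, 120.0, 51.5, 133.8, 52.2, 132.0, 92.1]
top wood [148, 53, 15, 40, 567] [155.3  72.5] [148.0, 53.0, 162.0, 53.0, 162.0, 92.0, 148.0, 92.0]
top wood [177, 53, 16, 40, 607] [184.8  72.5] [177.0, 53.0, 192.0, 53.0, 192.0, 92.0, 177.0, 92.0]
top wood [206, 53, 17, 40, 624] [214.3  72.2] [206.0, 92.0, 207.0, 52.6, 222.6, 53.0, 221.5, 92.4]
top wood [236, 53, 11, 40, 440] [241.   72.5] [236.0, 53.0, 246.0, 53.0, 246.0, 92.0, 236.0, 92.0]
top wood [233, 123, 22, 16, 62] [245.4 133.7] [233.0, 131.0, 253.0, 123.0, 257.0, 133.0, 237.0,
[... 1065 characters left out ...]
 23, 113] [323.1 169.1] [316.3, 178.7, 325.6, 157.0, 330.2, 158.9, 320.9, 180.7]
side wood [335, 198, 21, 21, 274] [344.5 208.8] [333.1, 217.1, 335.0, 198.0, 355.2, 200.0, 353.3, 219.1]
side wood [387, 205, 13, 1, 13] [393. 205.] [399.0, 205.0, 399.0, 205.0, 387.0, 205.0, 387.0, 205.0]
side wood [239, 391, 13, 13, 33] [244.3 396.6] [236.5, 397.6, 251.0, 391.0, 253.8, 397.1, 239.3, 403.7]
side wood [209, 394, 56, 26, 273] [234.6 408.4] [205.6, 412.2, 259.2, 385.4, 265.8, 398.6, 212.2, 425.4]
side wood [236, 397, 3, 4, 9] [237.1 398.7] [236.0, 397.0, 238.0, 397.0, 238.0, 400.0, 236.0, 400.0]
side wood [190, 407, 27, 13, 59] [205.3 413.6] [190.0, 419.0, 215.9, 406.7, 218.4, 412.0, 192.5, 424.3]
```

View pics/crop0.png

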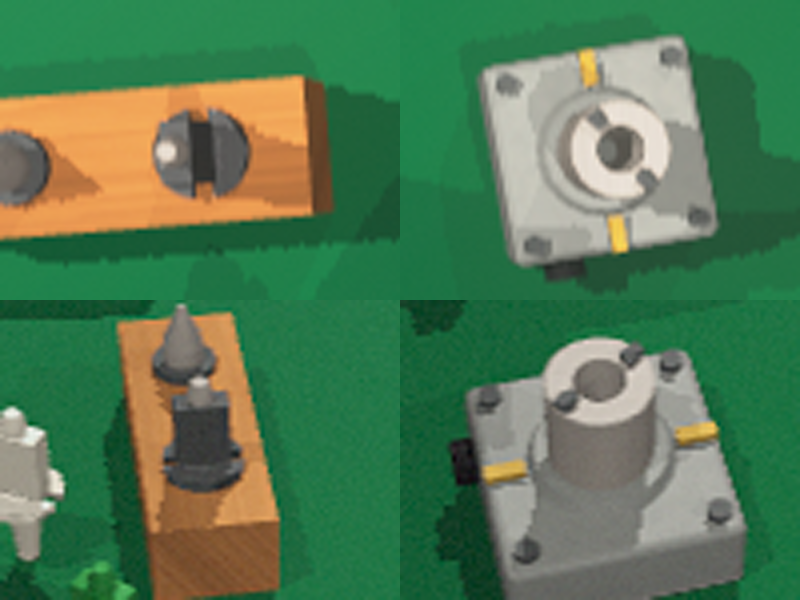

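The crop confirms the choice: steel, slotted collar at top (177,212), grip block with its long side up the image, nose seen at (169,212). The dogs are at top (353,204) and (366,220), and the brass pointers at (351,191) and (358,233).

Run:
```python
from h import *
C=cams();t,s=C["top"],C["side"]
def P(a,b,n): X,e=tri(t,a,s,b); print(n,X.round(4),"err",round(e,4)); return X
def dark(c,uv,r,thr):
    u,v=map(int,np.round(uv)); g=cv2.cvtColor(c["pixels"],cv2.COLOR_BGR2GRAY).astype(float)[v-r:v+r+1,u-r:u+r+1]
    w=np.clip(thr-g,0,None); yy,xx=np.mgrid[-r:r+1,-r:r+1]; return np.array([u+(w*xx).sum()/w.sum(),v+(w*yy).sum()/w.sum()])
dt=[dark(t,(353.3,204),3,150),dark(t,(366,219.6),3,150)]; ds=[dark(s,(259.3,277.3),3,150),dark(s,(276,266),3,150)]
print(dt,ds)
A=P(dt[0],ds[1],"dogA?");B=P(dt[1],ds[0],"dogB?");A2=P(dt[0],ds[0],"alt");P(dt[1],ds[1],"alt")
p1=P((350.6,190.7),(291.6,285.2),"ptr1");p2=P((358.1,233.),(243.4,295.1),"ptr2")
for X,Y,n in((A,B,"dogs"),(p2,p1,"ptr")):
    d=Y-X; print(n,(X+Y)/2,np.degrees(np.arctan2(d[1],d[0])))
for a,z in((dt[0],.118),(dt[1],.118),((350.6,190.7),.052),((358.1,233),.052)): print(onz(t,a,z).round(4))
for a,z in((ds[0],.118),(ds[1],.118),((291.6,285.2),.052),((243.4,295.1),.052)): print("s",onz(s,a,z).round(4))
# light nose face
g=t["pixels"];
P((169,212.4),(258,138),"nose tip")
# stand: top face edges
print("stand top near/far corners", [onz(t,a,.06).round(4) for a in ((203.5,193),(205,228),(104,200.5),(107,236))])
for c,n,(u,v) in((t,"t",(177,212)),(s,"s",(258,148))):
    print(n); print(cv2.cvtColor(c["pixels"],cv2.COLOR_BGR2GRAY)[v-15:v+18,u-14:u+16].tolist().__str__().replace("], [","\n"))
```

```text
[array([353.55314961, 204.14173228]), array([365.66122449, 219.79183673])] [array([259.10118407, 277.53336921]), array([275.91086957, 265.4951087 ])]
dogA? [ 0.5621 -0.2239  0.1152] err 0.0019
dogB? [ 0.5289 -0.2502  0.1146] err 0.0019
alt [ 0.5459 -0.229   0.0878] err 0.0324
alt [ 0.545  -0.2454  0.1434] err 0.0338
ptr1 [ 0.5942 -0.2269  0.053 ] err 0.0001
ptr2 [ 0.4971 -0.245   0.0531] err 0.0
dogs [ 0.54550085 -0.23703025  0.11492564] -141.67088438802372
ptr [ 0.54565427 -0.23598883  0.05306446] 10.547806077466761
[ 0.561  -0.2234  0.118 ]
[ 0.528  -0.2495  0.118 ]
[ 0.5942 -0.2271  0.052 ]
[ 0.497  -0.2452  0.052 ]
s [ 0.5299 -0.2527  0.118 ]
s [ 0.563  -0.2261  0.118 ]
s [ 0.5944 -0.2262  0.052 ]
s [ 0.4971 -0.2443  0.052 ]
nose tip [0.5399 0.1688 0.1276] err 0.0026
stand top near/far corners [array([0.5846, 0.1111, 0.06  ]), array([0.5043, 0.1064, 0.06  ]), array([0.5647, 0.3407, 0.06  ]), array([0.4831, 0.3321, 0.06  ])]
t
[[180, 181, 181, 182, 182, 182, 167, 167, 167, 168, 168, 167, 167, 168, 183, 183, 183, 183, 183, 183, 183, 183, 183, 183, 183, 184, 183, 183, 183, 183
180, 
[... 8253 characters left out ...]
 74, 96, 136, 161, 160, 162, 163
149, 147, 144, 145, 137, 91, 62, 74, 73, 70, 74, 74, 73, 72, 75, 71, 76, 66, 69, 71, 73, 71, 47, 51, 115, 164, 160, 159, 160, 165
151, 149, 147, 145, 134, 92, 45, 63, 65, 74, 71, 75, 76, 73, 71, 73, 67, 71, 71, 57, 50, 48, 51, 63, 119, 162, 161, 158, 160, 165
149, 150, 154, 152, 138, 94, 71, 57, 68, 61, 58, 61, 61, 62, 62, 67, 67, 54, 48, 48, 42, 46, 83, 135, 160, 161, 158, 158, 159, 164
140, 150, 153, 152, 140, 109, 108, 99, 85, 61, 61, 57, 52, 60, 65, 65, 60, 50, 43, 43, 72, 90, 134, 162, 156, 158, 159, 158, 158, 163
128, 153, 151, 152, 139, 107, 108, 109, 111, 110, 102, 96, 68, 72, 71, 74, 75, 81, 82, 104, 111, 133, 160, 161, 158, 158, 159, 159, 158, 165]]
```

```bash
cat >> h.py <<'E'
from scipy.spatial.transform import Rotation as Ro
def go(x,y,z,deg):
    s=manip.sense(); r=Ro.from_quat(s["tool_rot"]); M=r.as_matrix()
    D=np.c_[[np.cos(np.radians(deg)),np.sin(np.radians(deg)),0],[np.sin(np.radians(deg)),-np.cos(np.radians(deg)),0],[0,0,-1]]
    rv=np.degrees((r.inv()*Ro.from_matrix(D)).as_rotvec())
    print("t",s["t"],"tcp",s["tcp_pos"].round(4),"ang",np.degrees(np.arctan2(M[1,0],M[0,0])).round(2),"F",s["force"].round(2),"T",s["ft_torque"].round(3),"gap",round(s["finger_gap"],3))
    print("shift",(M.T@(np.array([x,y,z])-s["tcp_pos"])).round(4),"turn",rv.round(2))
E
python3 - <<'E'
from h import *
C=cams();t,s=C["top"],C["side"]
print(tri(t,(168.3,212.1),s,(257.3,137.3)))
print("stand-based", .5392,.1678)
# collar slot ends at z=.068
a,b=onz(t,(177.8,202),.068),onz(t,(178.8,220),.068);print(a,b)
go(.5393,.1682,.2,5)
E
```

```text
(array([0.53937554, 0.16990054, 0.12902981]), np.float64(0.00035162004605711464))
stand-based 0.5392 0.1678
[0.56295595 0.16769644 0.068     ] [0.52201491 0.16472067 0.068     ]
t 0.3 tcp [ 0.2294 -0.5811  0.231 ] ang 21.53 F [-0.07 -0.47  0.7 ] T [-0.042 -0.009 -0.011] gap 1.002
shift [ 0.5633 -0.5833  0.0315] turn [-0.04 -0.   16.53]
```

Emit:
{"api": "step_arm", "payload": {"commands": [0.563,-0.583,0.03,0,0,16.5,0.563,-0.583,0.03,0,0,16.5,0.563,-0.583,0.03,0,0,16.5,0.563,-0.583,0.03,0,0,16.5,0.563,-0.583,0.03,0,0,16.5,0.563,-0.583,0.03,0,0,16.5,0.563,-0.583,0.03,0,0,16.5,0.563,-0.583,0.03,0,0,16.5,0.563,-0.583,0.03,0,0,16.5,0.563,-0.583,0.03,0,0,16.5], "jaw": 100, "grip_force": 60}}

```text
t: 1.3
tcp_pos: [0.421, -0.1179, 0.2131]
tool_rot: [0.999, 0.044, 0.0, 0.0]
force: [0.5, 0.2, -0.3]
finger_gap: 1.0
gripper_force: 0.0
```

```bash
python3 -c "
from h import *
go(.5393,.1682,.2,5)"
```

```text
t 1.3 tcp [ 0.421  -0.1179  0.2131] ang 5.0 F [ 0.55  0.19 -0.28] T [ 0.034 -0.066 -0.065] gap 1.0
shift [ 0.1428 -0.2747  0.013 ] turn [ 0.03 -0.05  0.  ]
```

Emit:
{"api": "step_arm", "payload": {"commands": [0.143,-0.275,0.013,0,0,0,0.143,-0.275,0.013,0,0,0,0.143,-0.275,0.013,0,0,0,0.143,-0.275,0.013,0,0,0,0.143,-0.275,0.013,0,0,0,0.143,-0.275,0.013,0,0,0,0.143,-0.275,0.013,0,0,0,0.143,-0.275,0.013,0,0,0,0.143,-0.275,0.013,0,0,0,0.143,-0.275,0.013,0,0,0]}}

```text
t: 2.3
tcp_pos: [0.538, 0.1652, 0.1998]
tool_rot: [0.999, 0.043, -0.001, 0.0]
force: [-0.2, 0.7, 1.0]
finger_gap: 1.0
gripper_force: 0.0
```

```bash
python3 -c "
from h import *
go(.5393,.1685,.078,5)
C=cams()
I=np.hstack([cv2.resize(C['top']['pixels'][160:280,110:260],None,fx=2.6,fy=2.6),cv2.resize(C['side']['pixels'][60:180,190:340],None,fx=2.6,fy=2.6)])
cv2.imwrite('pics/above.png',I)"
```

```text
t 2.3 tcp [0.538  0.1652 0.1998] ang 4.92 F [-0.19  0.71  0.98] T [-0.003  0.05  -0.031] gap 1.0
shift [ 0.0017 -0.0032  0.1218] turn [ 0.03  0.07 -0.08]
```

View pics/above.png

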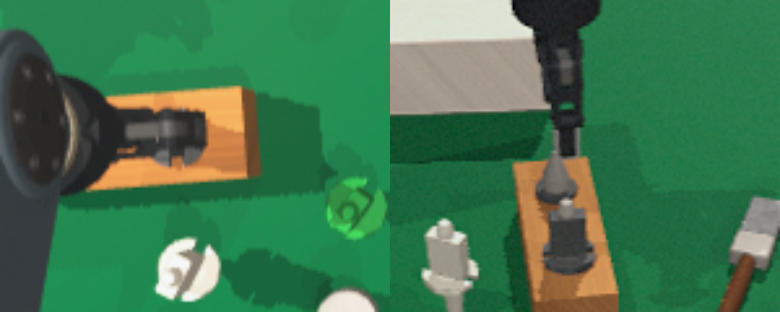

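Emit:
{"api": "step_arm", "payload": {"commands": [0,0,0.02,0,0,0,0,0,0.04,0,0,0,0,0,0.05,0,0,0,0,0,0.05,0,0,0,0,0,0.05,0,0,0,0,0,0.05,0,0,0,0,0,0.05,0,0,0,0,0,0.05,0,0,0,0,0,0.05,0,0,0,0,0,0.05,0,0,0]}}

```text
t: 3.4
tcp_pos: [0.5388, 0.1669, 0.15]
tool_rot: [0.999, 0.044, 0.0, -0.0]
force: [-0.1, 0.5, -0.1]
finger_gap: 0.997
gripper_force: 0.0
```

```bash
python3 -c "
from h import *
go(.5393,.1685,.078,5)"
```

```text
t 3.4 tcp [0.5388 0.1669 0.15  ] ang 5.04 F [-0.14  0.53 -0.07] T [-0.01  -0.032 -0.028] gap 0.997
shift [ 0.0007 -0.0015  0.072 ] turn [-0.   -0.02  0.04]
```

Emit:
{"api": "step_arm", "payload": {"commands": [0.0007,-0.0015,0.015,0,0,0,0.0007,-0.0015,0.03,0,0,0,0.0007,-0.0015,0.045,0,0,0,0.0007,-0.0015,0.058,0,0,0,0.0007,-0.0015,0.068,0,0,0,0.0007,-0.0015,0.072,0,0,0,0.0007,-0.0015,0.072,0,0,0,0.0007,-0.0015,0.072,0,0,0,0.0007,-0.0015,0.072,0,0,0,0.0007,-0.0015,0.072,0,0,0]}}

```text
t: 4.4
tcp_pos: [0.5396, 0.1684, 0.0784]
tool_rot: [0.999, 0.044, 0.001, -0.0]
force: [-0.1, -0.4, 0.6]
finger_gap: 1.006
gripper_force: 0.0
```

Emit:
{"api": "step_arm", "payload": {"commands": [0,0,0,0,0,0,0,0,0,0,0,0,0,0,0,0,0,0,0,0,0,0,0,0,0,0,0,0,0,0,0,0,0,0,0,0,0,0,0,0,0,0,0,0,0,0,0,0,0,0,0,0,0,0,0,0,0,0,0,0], "jaw": 0, "grip_force": 60}}

```text
t: 5.4
tcp_pos: [0.5394, 0.1686, 0.078]
tool_rot: [0.999, 0.044, 0.0, -0.0]
force: [0.2, 1.3, 2.5]
finger_gap: 0.204
gripper_force: 59.1
```

```bash
python3 -c "
from h import *
go(.5393,.1685,.25,5);print(manip.sense()['gripper_force'])"
```

```text
t 5.4 tcp [0.5394 0.1686 0.078 ] ang 5.03 F [0.19 1.32 2.52] T [ 0.263  0.073 -0.019] gap 0.204
shift [-0.00e+00  1.00e-04 -1.72e-01] turn [-0.01 -0.02  0.03]
59.0657114982605
```

Emit:
{"api": "step_arm", "payload": {"commands": [0,0,-0.01,0,0,0,0,0,-0.025,0,0,0,0,0,-0.045,0,0,0,0,0,-0.065,0,0,0,0,0,-0.085,0,0,0,0,0,-0.11,0,0,0,0,0,-0.135,0,0,0,0,0,-0.155,0,0,0,0,0,-0.168,0,0,0,0,0,-0.172,0,0,0]}}

```text
t: 6.4
tcp_pos: [0.5396, 0.1681, 0.2514]
tool_rot: [0.999, 0.044, 0.001, 0.0]
force: [-0.4, 0.1, -3.5]
finger_gap: 0.201
gripper_force: 58.6
```

```bash
python3 -c "
from h import *
go(.5456,-.2365,.25,38.3);print(manip.sense()['gripper_force'])"
```

```text
t 6.4 tcp [0.5396 0.1681 0.2514] ang 5.03 F [-0.45  0.09 -3.49] T [ 0.011 -0.018 -0.013] gap 0.201
shift [-0.0295  0.4036  0.0015] turn [  0.07  -0.12 -33.27]
58.55288922786713
```

Emit:
{"api": "step_arm", "payload": {"commands": [-0.001,0.015,0,0,0,-1,-0.004,0.05,0,0,0,-4,-0.007,0.095,0,0,0,-8,-0.01,0.14,0,0,0,-12,-0.014,0.19,0,0,0,-16,-0.018,0.24,0,0,0,-20,-0.021,0.29,0,0,0,-24,-0.025,0.34,0,0,0,-28,-0.028,0.38,0,0,0,-31,-0.0295,0.404,0.001,0,0,-33.3]}}

```text
t: 7.4
tcp_pos: [0.5443, -0.2403, 0.2478]
tool_rot: [0.945, 0.328, -0.001, 0.0]
force: [0.6, 0.4, -2.0]
finger_gap: 0.201
gripper_force: 59.0
```

Emit:
{"api": "step_arm", "payload": {"commands": [0,0,0,0,0,0,0,0,0,0,0,0,0,0,0,0,0,0,0,0,0,0,0,0,0,0,0,0,0,0,0,0,0,0,0,0,0,0,0,0,0,0,0,0,0,0,0,0,0,0,0,0,0,0,0,0,0,0,0,0]}}

```text
t: 8.4
tcp_pos: [0.5453, -0.2366, 0.2488]
tool_rot: [0.945, 0.328, 0.0, 0.0]
force: [-0.0, -0.4, -3.1]
finger_gap: 0.208
gripper_force: 59.0
```

```bash
python3 -c "
from h import *
go(.5456,-.2365,.20,38.3)
C=cams();t,s=C['top'],C['side']
X=manip.sense()['tcp_pos']
# expected shank tip centre: TCP -68 mm ; collar underside -18
for n,c in C.items():
    print(n,'tip',proj(c,X-[0,0,.068]),'collar',proj(c,X-[0,0,.018]),'nose',proj(c,[.5456,-.2365,.112]))
u,v=proj(s,X-[0,0,.05]).astype(int)
a=s['pixels'][v-60:v+60,u-75:u+75]
u2,v2=proj(t,X-[0,0,.05]).astype(int)
b=t['pixels'][v2-60:v2+60,u2-75:u2+75]
print(u,v,u2,v2)
cv2.imwrite('pics/over.png',np.hstack([cv2.resize(b,(400,320)),cv2.resize(a,(400,320))]))"
```

```text
t 8.4 tcp [ 0.5453 -0.2366  0.2488] ang 38.33 F [-0.05 -0.39 -3.15] T [ 0.006  0.003 -0.   ] gap 0.208
shift [0.0003 0.0001 0.0488] turn [ 0.   -0.    0.03]
side tip [266.32573289 248.87848764] collar [265.78729825 230.13971256] nose [267.16022166 272.19736974]
top tip [365.39874051 211.17879931] collar [370.65334119 210.79097821] nose [359.1221866  211.48844418]
266 242 367 211
```

View pics/over.png

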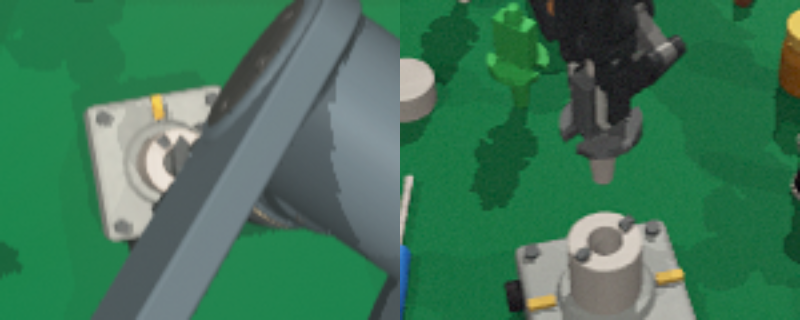

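Emit:
{"api": "step_arm", "payload": {"commands": [0.0002,0,0.01,0,0,0,0.0002,0,0.025,0,0,0,0.0002,0,0.04,0,0,0,0.0002,0,0.055,0,0,0,0.0002,0,0.065,0,0,0,0.0002,0,0.075,0,0,0,0.0002,0,0.085,0,0,0,0.0002,0,0.09,0,0,0,0.0002,0,0.09,0,0,0,0.0002,0,0.09,0,0,0]}}

```text
t: 9.5
tcp_pos: [0.5457, -0.2367, 0.1591]
tool_rot: [0.945, 0.328, 0.0, 0.0]
force: [-0.5, 0.0, -1.8]
finger_gap: 0.204
gripper_force: 59.1
```

```bash
python3 -c "
from h import *
go(.5456,-.2365,.14,38.3)"
```

```text
t 9.5 tcp [ 0.5457 -0.2367  0.1591] ang 38.33 F [-0.46  0.04 -1.81] T [-0.011 -0.014 -0.019] gap 0.204
shift [ 0.     -0.0002  0.0191] turn [ 0.04 -0.01  0.03]
```

Emit:
{"api": "step_arm", "payload": {"commands": [0,0,0.002,0,0,0,0,0,0.004,0,0,0,0,0,0.006,0,0,0,0,0,0.008,0,0,0,0,0,0.01,0,0,0,0,0,0.012,0,0,0,0,0,0.014,0,0,0,0,0,0.016,0,0,0,0,0,0.017,0,0,0,0,0,0.017,0,0,0]}}

```text
t: 10.5
tcp_pos: [0.5454, -0.2364, 0.1416]
tool_rot: [0.945, 0.328, -0.0, -0.0]
force: [-0.1, -1.0, -3.0]
finger_gap: 0.198
gripper_force: 59.1
```

```bash
python3 -c "
from h import *
go(.5456,-.2365,.136,38.3)"
```

```text
t 10.5 tcp [ 0.5454 -0.2364  0.1416] ang 38.33 F [-0.07 -0.97 -3.05] T [ 0.017 -0.052  0.011] gap 0.198
shift [0.0001 0.0002 0.0056] turn [-0.02  0.01  0.03]
```

Emit:
{"api": "step_arm", "payload": {"commands": [0,0,0.0006,0,0,0,0,0,0.0012,0,0,0,0,0,0.0018,0,0,0,0,0,0.0024,0,0,0,0,0,0.003,0,0,0,0,0,0.0036,0,0,0,0,0,0.0042,0,0,0,0,0,0.0048,0,0,0,0,0,0.0054,0,0,0,0,0,0.006,0,0,0]}}

```text
t: 11.5
tcp_pos: [0.5455, -0.2365, 0.1358]
tool_rot: [0.945, 0.328, -0.0, 0.0]
force: [-0.2, -0.2, -2.1]
finger_gap: 0.204
gripper_force: 59.1
```

```bash
python3 -c "
from h import *
go(.5456,-.2365,.13,38.3)"
```

```text
t 11.5 tcp [ 0.5455 -0.2365  0.1358] ang 38.33 F [-0.18 -0.15 -2.06] T [-0.003  0.052 -0.02 ] gap 0.204
shift [0.0001 0.0001 0.0058] turn [0.   0.   0.03]
```

Emit:
{"api": "step_arm", "payload": {"commands": [0,0,0.0005,0,0,0,0,0,0.001,0,0,0,0,0,0.0015,0,0,0,0,0,0.002,0,0,0,0,0,0.0025,0,0,0,0,0,0.003,0,0,0,0,0,0.0035,0,0,0,0,0,0.0035,0,0,0,0,0,0.0035,0,0,0,0,0,0.0035,0,0,0]}}

```text
t: 12.5
tcp_pos: [0.5455, -0.2365, 0.1323]
tool_rot: [0.945, 0.328, -0.0, 0.0]
force: [-0.4, -0.1, -2.4]
finger_gap: 0.202
gripper_force: 59.1
```

```bash
python3 -c "
from h import *
go(.5456,-.2365,.13,38.3)"
```

```text
t 12.5 tcp [ 0.5455 -0.2365  0.1323] ang 38.33 F [-0.39 -0.15 -2.43] T [-0.025 -0.035 -0.011] gap 0.202
shift [0.0001 0.0001 0.0023] turn [0.   0.   0.03]
```

Emit:
{"api": "step_arm", "payload": {"commands": [0,0,0.0003,0,0,0,0,0,0.0006,0,0,0,0,0,0.0009,0,0,0,0,0,0.0012,0,0,0,0,0,0.0015,0,0,0,0,0,0.0018,0,0,0,0,0,0.002,0,0,0,0,0,0.002,0,0,0,0,0,0.002,0,0,0,0,0,0.002,0,0,0]}}

```text
t: 13.5
tcp_pos: [0.5455, -0.2365, 0.1303]
tool_rot: [0.945, 0.328, 0.0, -0.0]
force: [-0.2, -0.0, -2.3]
finger_gap: 0.202
gripper_force: 59.1
```

```bash
python3 -c "
from h import *
go(.5456,-.2365,.13,38.3)"
```

```text
t 13.5 tcp [ 0.5455 -0.2365  0.1303] ang 38.33 F [-0.17 -0.03 -2.3 ] T [ 0.033  0.025 -0.029] gap 0.202
shift [0.0001 0.0001 0.0003] turn [-0.   -0.    0.03]
```

Emit:
{"api": "step_arm", "payload": {"commands": [0,0,0.0002,0,0,0,0,0,0.0004,0,0,0,0,0,0.0006,0,0,0,0,0,0.0008,0,0,0,0,0,0.0008,0,0,0,0,0,0.0008,0,0,0,0,0,0.0008,0,0,0,0,0,0.0008,0,0,0,0,0,0.0008,0,0,0,0,0,0.0008,0,0,0]}}

```text
t: 14.5
tcp_pos: [0.5455, -0.2365, 0.1299]
tool_rot: [0.945, 0.328, 0.0, 0.0]
force: [-1.7, 2.0, 5.3]
finger_gap: 0.204
gripper_force: 59.9
```

```bash
python3 -c "
from h import *
go(.5456,-.2365,.13,38.3)"
```

```text
t 14.5 tcp [ 0.5455 -0.2365  0.1299] ang 38.33 F [-1.67  2.01  5.31] T [ 0.196  0.283 -0.03 ] gap 0.204
shift [ 0.0001  0.0001 -0.0001] turn [ 0.01 -0.    0.03]
```

Emit:
{"api": "step_arm", "payload": {"commands": [0,0,0.0001,0,0,0,0,0,0.0002,0,0,0,0,0,0.0003,0,0,0,0,0,0.0004,0,0,0,0,0,0.0004,0,0,0,0,0,0.0004,0,0,0,0,0,0.0004,0,0,0,0,0,0.0004,0,0,0,0,0,0.0004,0,0,0,0,0,0.0004,0,0,0]}}

```text
t: 15.5
tcp_pos: [0.5455, -0.2365, 0.1299]
tool_rot: [0.945, 0.328, 0.0, 0.0]
force: [-2.3, 2.4, 7.6]
finger_gap: 0.207
gripper_force: 60.3
```

```bash
python3 -c "
from h import *
go(.5456,-.2365,.13,10.5)
C=cams();s=C['side'];cv2.imwrite('pics/seat.png',cv2.resize(s['pixels'][190:340,175:375],(800,600),interpolation=cv2.INTER_CUBIC))"
```

```text
t 15.5 tcp [ 0.5455 -0.2365  0.1299] ang 38.34 F [-2.31  2.38  7.62] T [ 0.235  0.457 -0.022] gap 0.207
shift [ 0.0001  0.0001 -0.0001] turn [ 2.000e-02 -1.000e-02  2.784e+01]
```

View pics/seat.png

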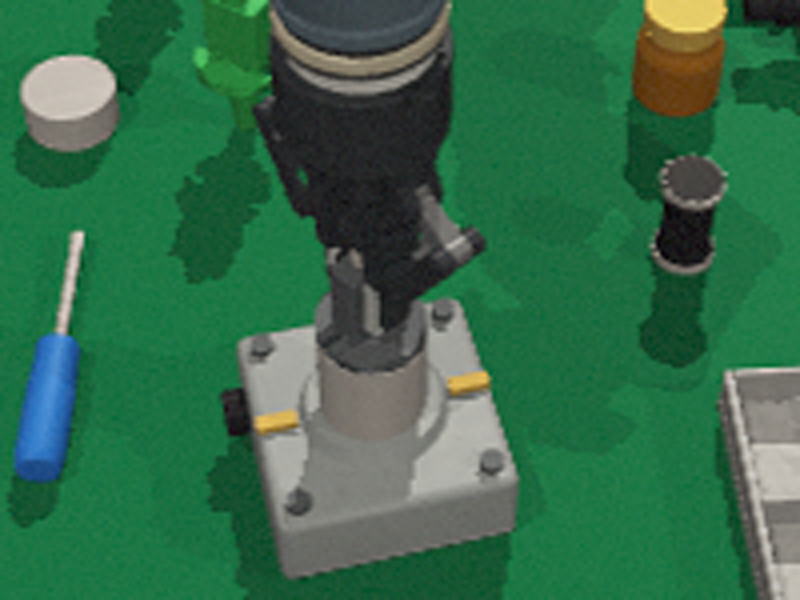

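The picture shows the collar sitting flush on the spindle nose at about (370,340). Contact height matches full seating (tcp z 0.130) at roughly 10 N of push. I'll ease the push and turn clockwise from 38.3° to the pointers' 10.55°.

Emit:
{"api": "step_arm", "payload": {"commands": [0,0,-0.0004,0,0,1,0,0,-0.0004,0,0,4,0,0,-0.0004,0,0,7.5,0,0,-0.0004,0,0,11,0,0,-0.0004,0,0,14.5,0,0,-0.0004,0,0,18,0,0,-0.0004,0,0,21.5,0,0,-0.0004,0,0,24.5,0,0,-0.0004,0,0,27,0,0,-0.0004,0,0,27.8]}}

```text
t: 16.6
tcp_pos: [0.5454, -0.2363, 0.1299]
tool_rot: [0.996, 0.092, -0.0, -0.0]
force: [-3.3, 1.6, 5.9]
finger_gap: 0.199
gripper_force: 60.3
```

Emit:
{"api": "step_arm", "payload": {"commands": [0,0,0,0,0,0,0,0,0,0,0,0,0,0,0,0,0,0,0,0,0,0,0,0,0,0,0,0,0,0,0,0,0,0,0,0,0,0,0,0,0,0,0,0,0,0,0,0,0,0,0,0,0,0,0,0,0,0,0,0]}}

```text
t: 17.6
tcp_pos: [0.5454, -0.2363, 0.13]
tool_rot: [0.996, 0.092, -0.0, -0.0]
force: [-1.7, 2.0, 6.4]
finger_gap: 0.202
gripper_force: 60.3
```

```bash
python3 -c "
from h import *
go(.5456,-.2365,.13,10.55)"
```

```text
t 17.6 tcp [ 0.5454 -0.2363  0.13  ] ang 10.54 F [-1.74  1.97  6.35] T [0.216 0.291 0.047] gap 0.202
shift [ 0.0002  0.0003 -0.    ] turn [-0.01  0.01 -0.01]
```

Emit:
{"api": "step_arm", "payload": {"commands": [0,0,0,0,0,0,0,0,0,0,0,0,0,0,0,0,0,0,0,0,0,0,0,0,0,0,0,0,0,0,0,0,0,0,0,0,0,0,0,0,0,0,0,0,0,0,0,0,0,0,0,0,0,0,0,0,0,0,0,0], "jaw": 90}}

```text
t: 18.6
tcp_pos: [0.5455, -0.2365, 0.1295]
tool_rot: [0.996, 0.092, 0.0, 0.0]
force: [-1.2, 1.0, 0.1]
finger_gap: 0.901
gripper_force: 0.0
```

Emit:
{"api": "step_arm", "payload": {"commands": [0,0,-0.005,0,0,0,0,0,-0.02,0,0,0,0,0,-0.04,0,0,0,0,0,-0.06,0,0,0,0,0,-0.08,0,0,0,0,0,-0.1,0,0,0,0,0,-0.13,0,0,0,0,0,-0.16,0,0,0,0,0,-0.18,0,0,0,0,0,-0.18,0,0,0]}}

```text
t: 19.6
tcp_pos: [0.5471, -0.2375, 0.3134]
tool_rot: [0.996, 0.092, 0.003, 0.003]
force: [-0.9, -0.5, 0.3]
finger_gap: 0.9
gripper_force: 0.0
```

```bash
python3 -c "
from h import *
go(.42,-.05,.31,10.55)"
```

```text
t 19.6 tcp [ 0.5471 -0.2375  0.3134] ang 10.54 F [-0.88 -0.5   0.33] T [-0.016  0.01   0.01 ] gap 0.9
shift [-0.0907 -0.2076  0.0017] turn [ 0.33 -0.33 -0.01]
```

Next I'll move the arm aside so the cameras have a clear view.

Emit:
{"api": "step_arm", "payload": {"commands": [-0.01,-0.02,0,0,0,0,-0.03,-0.06,0,0,0,0,-0.05,-0.1,0,0,0,0,-0.07,-0.15,0,0,0,0,-0.09,-0.2,0,0,0,0,-0.1,-0.24,0,0,0,0,-0.1,-0.28,0,0,0,0,-0.1,-0.3,0,0,0,0,-0.1,-0.3,0,0,0,0,-0.1,-0.3,0,0,0,0]}}

```text
t: 20.6
tcp_pos: [0.392, 0.0402, 0.3089]
tool_rot: [0.996, 0.092, -0.0, 0.0]
force: [-0.7, -1.1, 0.1]
finger_gap: 0.903
gripper_force: 0.0
```

```bash
python3 -c "
from h import *
C=cams();t,s=C['top'],C['side']
X=[.5456,-.2365]
for n,c in C.items(): print(n,[ (k,proj(c,X+[z]).round(1).tolist()) for k,z in (('noseflush',.180),('collartop',.120),('collarbot',.112))])
cv2.imwrite('pics/end.png',np.hstack([cv2.resize(t['pixels'][165:255,315:415],(400,360),interpolation=cv2.INTER_CUBIC),cv2.resize(s['pixels'][225:315,220:320],(400,360),interpolation=cv2.INTER_CUBIC)]))"
```

```text
side [('noseflush', [266.5, 249.1]), ('collartop', [267.1, 269.6]), ('collarbot', [267.2, 272.2])]
top [('noseflush', [365.2, 211.0]), ('collartop', [359.8, 211.4]), ('collarbot', [359.1, 211.5])]
```

View pics/end.png

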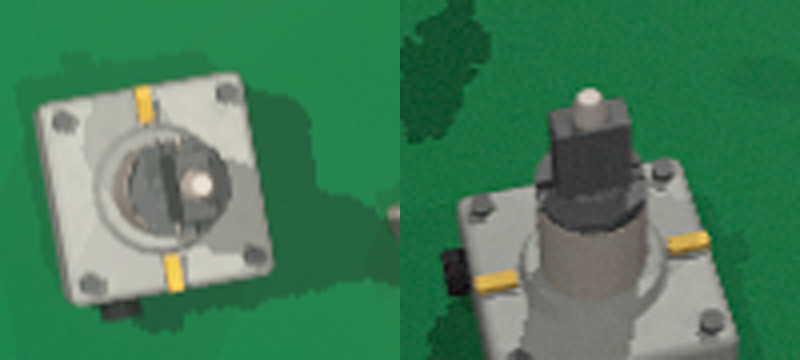

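The end view shows the nose at top (365.5,211) and side (267,249.5), within 0.5 px of the predicted flush pose. The grip's long edge runs in line with the two pointers.

```bash
python3 -c "
from station import manip
print(manip.sign_off())"
```

```text
the job is handed in; nothing more can be done
None
```

The arbor is fully home in the spindle with its slots over the dogs, turned so the grip runs in line with the brass pointers and released upright; nothing else was touched, and the job is handed in at about 21 s.

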